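# Level the counter shelf and hold the spirit level down

## Robot

A 6-joint arm with a two-finger parallel gripper is mounted at the origin on the work surface. World frame = base frame: x ahead of the robot, y to its left, z up, the work surface at z = 0. Lengths are in m, angles in degrees, forces in N, time in s.
With the tool pointing down it reaches from about 0.35 to 0.875 m from the base axis. Payload 4.2 kg.
Tool frame: the origin (TCP) lies midway between the tips of the shut fingers; the grasp point (between the pads) lies 19 mm behind it; z points along the fingers, y is the line along which they close (so a half turn about z gives the same grasp; the last joint's range is limited). The gripper opens to 87 mm and grips with 3 to 60 N. Pads are 19 mm wide; open, the fingers measure 117 mm over their backs; the gripper's body (75 mm by 190 mm) begins 51 mm behind the grasp point.
Start: joints at [-50.443, 22.042, 0.453, 0, -68.411, -14.817], TCP at [0.262, -0.568, 0.223] pointing down, gripper open.
Joint ranges: [-179.83, 179.83], [-69.29, 118.12], [-61.27, 80.66], [-181.25, 117.63], [-171.15, -9.14], [-177.46, 177.46]. Speed limits (degrees/s): [159.86, 159.86, 180, 180, 180, 180].

## Interface

Orientations are given as a 3x3 rotation matrix whose columns are the frame's x, y, z axes.
In Python, from station import r, cams gives the robot as it stands.
- The arm moves only by the tool play_rows, never from a script. Its argument "commands" is text: rows parted by semicolons, each of 6 numbers parted by spaces: the shift along the world's x, y, z normalised to -1 to 1, where 1 is 30 mm, then the turn, a rotation vector about the world's x, y, z normalised to -1 to 1, where 1 is 0.15 rad. A call has 1 to 20 rows; each row shifts and turns the commanded pose from where the row before left it; what a row does not reach is not made up. A row lasts 1/10 s, in which the tool goes at most 50 mm and 8.59 degrees, less where a joint would pass 70% of its speed; a pose out of reach is approached as far as the arm can. A call with a number of a shift or a turn outside -1 to 1 is refused whole. A call with a gripper value outside its range is refused whole. "grip" is the finger opening in mm, from 0 to 87, set as the call begins (left out, the last holds). The fingers move at their own pace and stop on an object; the grip force is fixed at half the most. Time passes only in rows, so rows that do not move let the fingers close. It gives the time, the measured TCP pose, the force, the opening and the grip force at its end, in the units of the state.
- r.sense(): the state, without advancing time (a new reading comes with each control period).
- cams.capture(name): name is "scene" or "top" or "wrist"; returns (picture, depth): 480x640x3 uint8, blue, green, red; 480x640 float32, m along the optical axis (not along the pixel's ray), 0 where there is no reading.
- cams.camera_info(name): a dict with "mtx" (3x3 intrinsics, pixels), "k1" (the pictures are not rectified: a ray, as slopes to the right and down, at radius r is drawn at 1 + k1 r^2 times it, then the intrinsics apply), "R" (3x3) and "t" (3): a world point X has camera coordinates R X + t. Camera axes: x right, y down, z forward; pixel columns grow to the right and rows downward; lengths in m; the calibration is good to about 2 mm. A picture is of the moment at which its call begins: read the wrist's pose just before it. camera_info takes no time and is no camera call; for the wrist camera it gives the pose at the moment of the call.
- r.finish_job(): hands the job in; it is judged then, once.
The state is a dict: "time_s": time; "joints": joint angles; "joint_velocities": joint speeds; "effort": joint torques, N m; "tcp_pos": TCP position; "ee_rot": TCP orientation; "wrist_force": force on the tool from outside, world axes, zero at the start; "moment": the same for the moment, N m; "gripper_width": opening from 0.0 (shut) to 1.0 (fully open); "gripper_force": force on a finger pad.
Only numpy, scipy, OpenCV 4.12 (cv2) and the standard library are available. Lean on these libraries where they do the work, as an engineer would, in place of code of your own. Each camera call takes 0.05 s, during which the arm holds its last target. There are 200 camera calls.

## Task

Lay the spirit level lengthwise along the low wooden shelf, clear of the black knob, and let go of it; then turn the knob of the shelf's levelling foot until the bubble stands centred between the two marks. Then press the level gently down onto the shelf with the fingers, at about 10 N and never hard, and finish while still holding that pressure, with the bubble still centred. Leave the kitchen things around it where they are.

Things in the scene. Friction and masses are not known exactly. Their poses are not given: they have to be found in the camera images.
- level_center (a point): Centre of the spirit level, a loose aluminium bar with black end caps: 200 mm long (x), 22 wide (y), 45 high (z), about 0.25 kg; this point is 22.5 mm above its underside. A green vial 62 mm long lies in the middle of its flat top, with two black rings 21 mm apart. Starts flat on the counter. It may be laid either way round on the shelf.
- level: The same spirit level; origin at the centre of its underside, same axes.
- bubble (a joint): Where the white bubble (12 mm long) stands along the vial, in m: 0 = centred between the rings, positive towards the level's own +x end, at most 0.022 either way. It moves to the higher end, about 4 mm for each 0.01 rad of slope, and needs about 1 s to settle.
- shelf_spot (a point): On the wooden shelf's top face, where the middle of the level belongs; y along the shelf away from the knob, x across, z out of the face. Board 360 mm (y) by 130 (x) by 18 thick; this point is 130 mm from the end without knob, 65 to 75 mm above the counter. At the start the shelf slopes 0.018 to 0.044 rad down towards the knob; across its width it is level.
- shelf: The shelf's rubber pads, fixed to the counter; origin on the counter under the shelf, 40 mm from below shelf_spot towards the knob; y along the shelf away from the knob. The pads are springy: the whole shelf gives straight down about 1 mm for each 3 N of push.
- foot_grip (a point): On the upright axis of the levelling foot's round black fluted knob (40 mm in diameter, 30 tall) at the shelf's end; 13 mm below the knob's top, 108 mm above the counter; the knob does not rise or sink as it turns. Its underside is 16 mm above the level board. Clockwise from above raises this end: slope 0.02 rad, bubble 8 mm, per rad of turn; friction 0.2 N m; stays where left.
- kettle: Bystander: steel electric kettle, 160 mm wide at its base and 230 mm tall, handle at its +y side; origin under its centre.
- canister: Bystander: closed red plastic canister, 100 mm in diameter, 150 mm tall; origin under its centre.
- mug_a: Bystander: blue enamel mug, 80 mm in diameter and 80 mm tall, handle at +y; origin under its centre; stands on the robot's side of the shelf.
- mug_b: Bystander: same kind of mug, beyond the shelf.
- saucer: Bystander: green melamine saucer, 140 mm in diameter, 18 mm tall, origin under its centre.
- spoon: Bystander: steel teaspoon 140 mm long lying along its x axis beside the saucer, origin under it.
- tin: Bystander: plain steel tin, 70 mm in diameter, 90 mm tall, beyond the shelf; origin under its centre.
Not all that is in view belongs to the job. Leave any yellow look-alike of the level alone.

How it is judged (in metres and radians):
On the way, in this order (a step that is already met when the one before it is completed fails the run):
1. the spirit level lies along the shelf, let go of (z of level_center in the frame of shelf_spot between 0.015 and 0.03 m and x of level_center in the frame of shelf_spot between -0.05 and 0.05 m and y of level_center in the frame of shelf_spot between -0.06 and 0.06 m and angle between the x axis of level_center and the y axis of shelf_spot, either way round below 0.2 rad and angle between level_center's own z axis and vertical below 0.15 rad and contact force between level and the fingers below 0.1 N and contact force between level and shelf above 0.5 N), for 0.2 s.
2. with the level lying on it, the shelf is brought level by its foot: the bubble stands centred (z of level_center in the frame of shelf_spot between 0.015 and 0.03 m and x of level_center in the frame of shelf_spot between -0.05 and 0.05 m and y of level_center in the frame of shelf_spot between -0.06 and 0.06 m and angle between the x axis of level_center and the y axis of shelf_spot, either way round below 0.2 rad and angle between level_center's own z axis and vertical below 0.15 rad and value of joint bubble between -0.004 and 0.004 m and angle between shelf_spot's own z axis and vertical below 0.012 rad), for 0.3 s.
At the end, for the whole second after the job is handed in: The level lies along the shelf (within 0.2 rad; centre within 50 mm across, 60 mm along of shelf_spot), shelf slope under 0.012 rad, bubble within 4 mm of centre, and the fingers press the level so that it bears on the shelf with 6 to 25 N (own weight included), touching no other part of the shelf (all of step 2 and contact force between level and shelf between 6 and 25 N and contact force between level and the fingers above 2 N and contact force between the fingers and shelf below 0.1 N and linear speed of level below 0.02 m/s); the arm keeps its last pose, push and grip.
It fails at once if the level is pressed or knocked on the shelf with more than 35 N (contact force between level and shelf above 35 N).
It fails at once if a bystander is moved by more than 30 mm (distance of any of kettle, canister, mug_a, mug_b, saucer, spoon, tin from where it was at the start of the episode above 0.03 m).
It also fails if it takes over 69 s, if anything falls off the work surface, if the arm or the gripper's body presses on something with over 40 N, if the wrist force passes 120 N, or if a joint passes its speed limit or range.

## Working session

There is one attempt and no reset: what is moved stays moved. The work goes in short steps, Python scripts to look and compute and a tool call to move; the robot and the scene stay as the last step left them, time stands still between calls to the robot, and variables do not carry over. Pictures are saved under pics/ and viewed, at most 10 in all, crops included, and the job is handed in when it is done.

Besides the shell and the picture viewer there is one more tool, called after "Request:" by a JSON object that holds its "fn" and its "kwargs". play_rows: Moves the arm, as the interface text tells. Scaled input: -1 to 1 covers 30 mm each way for a shift and 0.15 rad each way for a turn. Its arguments: {"type":"object","properties":{"commands":{"type":"string"},"grip":{"type":"number"}},"required":["commands"]}

```bash
mkdir -p pics; ls
python3 - <<'E'
from station import r,cams
import cv2,numpy as np
for n in ("scene","top"):
    p,d=cams.capture(n); cv2.imwrite(f"pics/{n}0.png",p); np.save(f"pics/{n}0.npy",d)
    i=cams.camera_info(n); print(n,i)
s=r.sense(); print(s["time_s"],s["tcp_pos"],s["ee_rot"],s["wrist_force"])
E
```

```text
pics
scene {'mtx': array([[501.01061173,   0.        , 316.2079724 ],
       [  0.        , 501.01061173, 237.03227891],
       [  0.        ,   0.        ,   1.        ]]), 'k1': -0.016445152317589605, 'R': array([[-0.60910233,  0.79304387,  0.00870469],
       [ 0.68810392,  0.53389623, -0.49139374],
       [-0.3943442 , -0.29331934, -0.87089403]]), 't': array([ 0.35593882, -0.3429026 ,  1.62335611])}
top {'mtx': array([[523.59464674,   0.        , 330.38711375],
       [  0.        , 523.59464674, 233.0003968 ],
       [  0.        ,   0.        ,   1.        ]]), 'k1': -0.09687636968643402, 'R': array([[-0.02021682, -0.99967591, -0.01547106],
       [-0.99757168,  0.02120098, -0.06634197],
       [ 0.06664847,  0.01409227, -0.997677  ]]), 't': array([-0.0196925 ,  0.57083076,  1.31950226])}
0.1 [ 0.26136467 -0.56715329  0.22155918] [[-9.08284741e-01 -4.18351535e-01 -9.07196113e-04]
 [-4.18352506e-01  9.08283116e-01  1.72101137e-03]
 [ 1.04003164e-04  1.94269613e-03 -9.99998108e-01]] [-0.60722928 -0.33382166  0.56985324]
```

View pics/scene0.png

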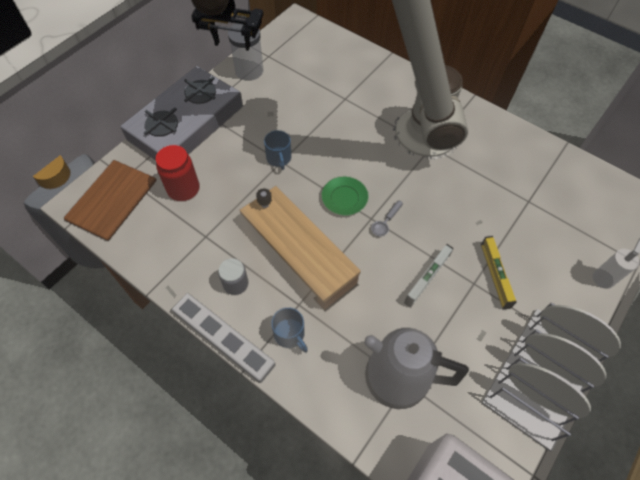

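View pics/top0.png

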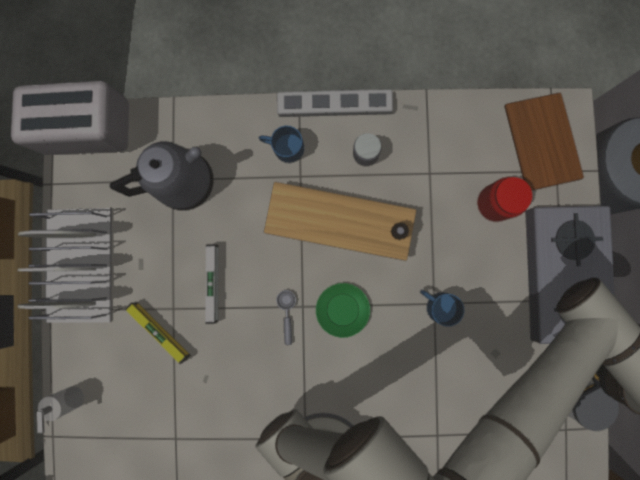

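The silver level with black caps is at top (211,284) and scene (430,273). The yellow bar at top (156,332) is the look-alike, and the white strip at top (335,102) is a socket strip. The silver one fits the description. The shelf is at top (340,220), with its knob at (400,230). I'll confirm in a crop.

```bash
cat > h.py <<'E'
import numpy as np,cv2
from station import r,cams
def ray(n,u,v,info=None):
    i=info or cams.camera_info(n); 
    p=cv2.undistortPoints(np.array([[[u,v]]],float),i["mtx"],np.array([i["k1"],0,0,0,0.]))[0,0]
    R=i["R"];t=i["t"]; return -R.T@t, R.T@np.array([p[0],p[1],1.])
def at(n,u,v,z,info=None):
    o,d=ray(n,u,v,info); return o+d*(z-o[2])/d[2]
def dep(n,u,v,D,info=None):
    o,d=ray(n,u,v,info); return o+d*D[int(round(v)),int(round(u))]
E
python3 - <<'E'
from h import *
p=cv2.imread("pics/top0.png");D=np.load("pics/top0.npy")
a=cv2.resize(p[235:335,190:235],None,fx=5,fy=5,interpolation=2)
b=cv2.resize(p[175:270,255:425],None,fx=3.3,fy=3.3,interpolation=2)
c=np.zeros((500,800,3),np.uint8);c[:a.shape[0],:a.shape[1]]=a;c[:b.shape[0],230:230+b.shape[1]]=b[:, :570]
cv2.imwrite("pics/crop1.png",c)
for u,v in [(211,255),(211,310),(280,210),(330,215),(380,225),(400,230),(345,165)]: print((u,v),dep("top",u,v,D).round(4))
for u,v in [(211,245),(211,322)]: print(at("top",u,v,.045).round(4))
for u,v in [(275,184),(415,210),(407,259),(265,233)]: print(at("top",u,v,.07).round(4))
print(at("top",400,230,.121))
E
```

```text
(211, 255) [0.5195 0.2715 0.0396]
(211, 310) [0.3813 0.2718 0.0436]
(280, 210) [0.6258 0.0905 0.076 ]
(330, 215) [ 0.6109 -0.0323  0.0747]
(380, 225) [ 0.5843 -0.1549  0.0662]
(400, 230) [ 0.5671 -0.1975  0.1205]
(345, 165) [ 0.7504 -0.0732 -0.0064]
[0.5446 0.27   0.045 ]
[0.3514 0.2718 0.045 ]
[0.6917 0.1028 0.07  ]
[ 0.6193 -0.242   0.07  ]
[ 0.4991 -0.2186  0.07  ]
[0.5703 0.129  0.07  ]
[ 0.56707742 -0.19741136  0.121     ]
```

View pics/crop1.png

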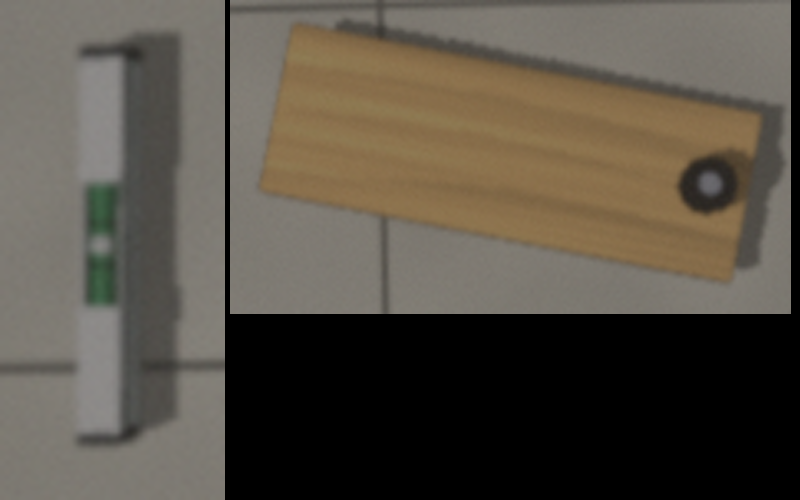

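The crop confirms the silver bar: green vial, black caps, top face at u≈205–215, v≈244–323, giving a centre of about (0.448, 0.2725) lying along x. Shelf_spot is about (0.605, -0.008) with its y axis (0.203, 0.979), and the knob is at (0.567, -0.197). The sizes agree with those given, so I'm moving.

Request:
{"fn": "play_rows", "kwargs": {"commands": "0.31 0.93 0 0 0 -0.15;0.31 0.93 0 0 0 -0.15;0.31 0.93 0 0 0 -0.15;0.31 0.93 0 0 0 -0.15;0.31 0.93 0 0 0 -0.15;0.31 0.93 0 0 0 -0.15;0.31 0.93 0 0 0 -0.15;0.31 0.93 0 0 0 -0.15;0.31 0.93 0 0 0 -0.15;0.31 0.93 0 0 0 -0.15;0.31 0.93 0 0 0 -0.15;0.31 0.93 0 0 0 -0.15;0.31 0.93 0 0 0 -0.15;0.31 0.93 0 0 0 -0.15;0.31 0.93 0 0 0 -0.15;0.31 0.93 0 0 0 -0.15;0.31 0.93 0 0 0 -0.15;0.31 0.93 0 0 0 -0.15;0.31 0.93 0 0 0 -0.15;0.31 0.93 0 0 0 -0.15", "grip": 60}}

```text
time_s: 2.1
tcp_pos: [0.4475, -0.0084, 0.2223]
ee_rot: [[-1.0, 0.019, -0.001], [0.019, 1.0, -0.0], [0.001, -0.0, -1.0]]
wrist_force: [1.3, -0.6, -0.9]
gripper_width: 0.689
gripper_force: 0.0
```

Request:
{"fn": "play_rows", "kwargs": {"commands": "0 0.93 0 0 0 0;0 0.93 0 0 0 0;0 0.93 0 0 0 0;0 0.93 0 0 0 0;0 0.93 0 0 0 0;0 0.93 0 0 0 0;0 0.93 0 0 0 0;0 0.93 0 0 0 0;0 0.93 0 0 0 0;0 0.93 0 0 0 0;0 0 0 0 0 0;0 0 0 0 0 0"}}

```text
time_s: 3.3
tcp_pos: [0.4471, 0.2694, 0.2219]
ee_rot: [[-1.0, 0.017, -0.001], [0.017, 1.0, -0.001], [0.001, -0.001, -1.0]]
wrist_force: [-0.1, 0.1, 0.4]
gripper_width: 0.69
gripper_force: 0.0
```

Run:
```python
from h import *
s=r.sense(); i=cams.camera_info("wrist"); p,d=cams.capture("wrist"); cv2.imwrite("pics/w1.png",p)
print(s["time_s"],s["tcp_pos"],s["ee_rot"].round(4) if hasattr(s["ee_rot"],'round') else s["ee_rot"],s["wrist_force"],s["joints"])
print(repr(i))
# aluminium top face by depth
zs=np.zeros(d.shape);P=np.zeros(d.shape+(3,))
g=np.stack(np.meshgrid(np.arange(640.),np.arange(480.)),-1).reshape(-1,1,2)
q=cv2.undistortPoints(g,i["mtx"],np.array([i["k1"],0,0,0,0.])).reshape(480,640,2)
X=np.dstack([q,np.ones(d.shape)])*d[...,None]; W=(X-i["t"])@i["R"]
m=(d>0)&(abs(W[...,2]-.044)<.012)&(abs(W[...,0]-.448)<.16)&(abs(W[...,1]-.272)<.06)
pts=W[m]; print(m.sum(),pts.mean(0),np.percentile(pts,[1,99],axis=0),cv2.minAreaRect((pts[:,:2]*1000).astype(np.float32)),np.argwhere(m).mean(0))
```

```text
3.3 [0.44712997 0.26940772 0.22188168] [[-0.9998  0.0174 -0.0013]
 [ 0.0174  0.9998 -0.0011]
 [ 0.0013 -0.0011 -1.    ]] [-0.06740444  0.07294987  0.40553117] [ 4.88877956e+01  1.20838479e+01 -1.38708202e+01 -1.39276952e-02
 -6.41418614e+01 -1.39877881e+02]
{'mtx': array([[411.83701569,   0.        , 317.14164519],
       [  0.        , 411.83701569, 237.0345895 ],
       [  0.        ,   0.        ,   1.        ]]), 'k1': -0.07793826564592993, 'R': array([[ 0.01764542,  0.99984379, -0.00101254],
       [ 0.96058154, -0.01667149,  0.27749804],
       [ 0.27743781, -0.0058692 , -0.96072567]]), 't': array([-0.27642691, -0.45825391,  0.26793766])}
5838 [0.43986268 0.27414924 0.0442467 ] [[0.34858535 0.26236232 0.03635909]
 [0.54369569 0.28563024 0.04681111]] ((446.9877014160156, 274.00286865234375), (22.0059814453125, 199.69866943359375), 88.99134826660156) [200.72644741 323.56714628]
```

View pics/w1.png

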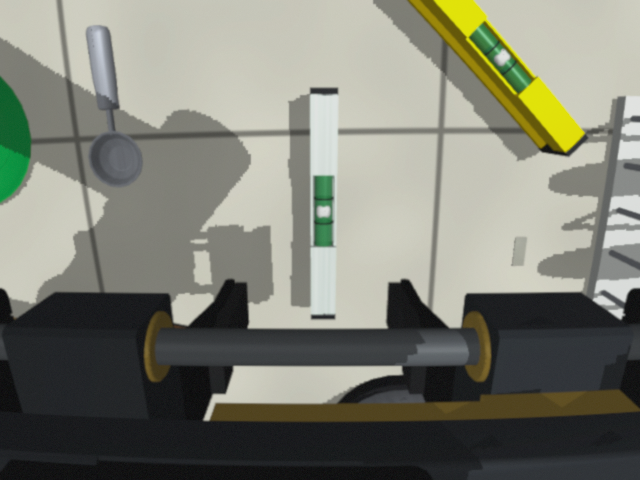

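The wrist view shows the level at (323,205), between the fingers and well aligned: centre (0.447, 0.274), 22 x 200 mm, yaw -1°.

Request:
{"fn": "play_rows", "kwargs": {"commands": "0 0.15 -0.8 0 0 0;0 0 -1 0 0 0;0 0 -1 0 0 0;0 0 -1 0 0 0;0 0 -1 0 0 0;0 0 -1 0 0 0;0 0 -0.6 0 0 0;0 0 -0.3 0 0 0;0 0 -0.2 0 0 0;0 0 0 0 0 0;0 0 0 0 0 0"}}

```text
time_s: 4.45
tcp_pos: [0.4482, 0.2742, 0.0165]
ee_rot: [[-1.0, 0.018, 0.001], [0.018, 1.0, 0.001], [-0.001, 0.001, -1.0]]
wrist_force: [0.9, 0.2, -0.7]
gripper_width: 0.686
gripper_force: 0.0
```

Request:
{"fn": "play_rows", "kwargs": {"commands": "0 0 0 0 0 0;0 0 0 0 0 0;0 0 0 0 0 0;0 0 0 0 0 0;0 0 0 0 0 0;0 0 0 0 0 0;0 0 0 0 0 0;0 0 0 0 0 0", "grip": 10}}

```text
time_s: 5.25
tcp_pos: [0.4476, 0.274, 0.0156]
ee_rot: [[-1.0, 0.018, 0.0], [0.018, 1.0, 0.0], [-0.0, 0.0, -1.0]]
wrist_force: [-0.3, 1.0, 0.2]
gripper_width: 0.248
gripper_force: 30.0
```

Request:
{"fn": "play_rows", "kwargs": {"commands": "0 0 0.5 0 0 0;0 0 1 0 0 0;0 0 1 0 0 0;0 0 1 0 0 0;0 0 1 0 0 0;0 0 1 0 0 0;0.2 -0.78 0 0 0 0;0.2 -0.78 0 0 0 0;0.48 -0.78 0 0 0 0.92;0.48 -0.78 0 0 0 0.92;0.48 -0.78 0 0 0 0.92;0.48 -0.78 0 0 0 0.92;0.48 -0.78 0 0 0 0.92;0.48 -0.78 0 0 0 0.92;0.48 -0.78 0 0 0 0.92;0.48 -0.78 0 0 0 0.92;0.48 -0.78 0 0 0 0.92;0.48 -0.78 0 0 0 0.92;0 0 0 0 0 0;0 0 0 0 0 0"}}

```text
time_s: 7.25
tcp_pos: [0.6028, -0.0074, 0.1792]
ee_rot: [[-0.21, -0.978, -0.003], [-0.978, 0.21, 0.0], [0.0, 0.003, -1.0]]
wrist_force: [0.3, -0.4, -3.0]
gripper_width: 0.252
gripper_force: 30.0
```

```bash
cat >> h.py <<'E'
def cloud(n,save=None):
    s=r.sense(); i=cams.camera_info(n); p,d=cams.capture(n)
    if save: cv2.imwrite(save,p)
    g=np.stack(np.meshgrid(np.arange(640.),np.arange(480.)),-1).reshape(-1,1,2)
    q=cv2.undistortPoints(g,i["mtx"],np.array([i["k1"],0,0,0,0.])).reshape(480,640,2)
    W=(np.dstack([q,np.ones(d.shape)])*d[...,None]-i["t"])@i["R"]; W[d==0]=np.nan
    return s,p,W
E
python3 - <<'E'
from h import *
s,p,W=cloud("wrist","pics/w2.png")
print(s["time_s"],s["tcp_pos"],np.array(s["ee_rot"]).round(4),s["wrist_force"])
# wooden board pixels, both cameras
for n,(P,V) in {"wrist":(p,W),"top":cloud("top","pics/top1.png")[1:]}.items():
    hsv=cv2.cvtColor(P,cv2.COLOR_BGR2HSV); m=(hsv[...,0]>8)&(hsv[...,0]<25)&(hsv[...,1]>70)&(abs(V[...,2]-.07)<.012)&(abs(V[...,0]-.6)<.12)&(abs(V[...,1]+.06)<.2)
    q=V[m]; A=np.c_[q[:,:2]-[.6053,-.0082],np.ones(len(q))]; c=np.linalg.lstsq(A,q[:,2],rcond=None)[0]
    print(n,len(q),"plane dz/dx,dz/dy,z@spot",c,cv2.minAreaRect((q[:,:2]*1000).astype(np.float32)))
E
```

```text
7.25 [ 0.60276538 -0.00743349  0.17921753] [[-2.103e-01 -9.776e-01 -2.800e-03]
 [-9.776e-01  2.103e-01  1.000e-04]
 [ 5.000e-04  2.800e-03 -1.000e+00]] [ 0.31247868 -0.36167984 -3.04647524]
wrist 39864 plane dz/dx,dz/dy,z@spot [0.00497906 0.02485928 0.07184234] ((604.0824584960938, -17.614669799804688), (277.9228210449219, 130.0861053466797), 77.5689926147461)
top 3874 plane dz/dx,dz/dy,z@spot [0.00587239 0.02392101 0.07182533] ((595.8358764648438, -62.42494201660156), (348.8438720703125, 128.3003387451172), 77.82967376708984)
```

Request:
{"fn": "play_rows", "kwargs": {"commands": "0.08 0 -0.5 0.16 -0.03 0;0 0 -1 0 0 0;0 0 -0.8 0 0 0;0 0 -0.4 0 0 0;0 0 -0.1 0 0 0;0 0 0 0 0 0;0 0 -0.1 0 0 0;0 0 0 0 0 0;0 0 -0.05 0 0 0;0 0 0 0 0 0;0 0 0 0 0 0"}}

```text
time_s: 8.45
tcp_pos: [0.606, -0.0069, 0.0922]
ee_rot: [[-0.208, -0.978, 0.005], [-0.978, 0.208, 0.024], [-0.025, 0.0, -1.0]]
wrist_force: [-0.7, 0.3, -2.5]
gripper_width: 0.247
gripper_force: 30.0
```

Request:
{"fn": "play_rows", "kwargs": {"commands": "0 0 -0.08 0 0 0;0 0 0 0 0 0;0 0 -0.05 0 0 0;0 0 0 0 0 0;0 0 0 0 0 0"}}

```text
time_s: 8.95
tcp_pos: [0.6059, -0.0069, 0.088]
ee_rot: [[-0.207, -0.978, 0.004], [-0.978, 0.207, 0.024], [-0.024, 0.001, -1.0]]
wrist_force: [0.2, -0.8, -1.7]
gripper_width: 0.249
gripper_force: 30.0
```

Almost touching. I'll go 1 mm lower, then open.

Request:
{"fn": "play_rows", "kwargs": {"commands": "0 0 -0.03 0 0 0;0 0 0 0 0 0;0 0 0 0 0 0"}}

```text
time_s: 9.25
tcp_pos: [0.6061, -0.0069, 0.0873]
ee_rot: [[-0.207, -0.978, 0.005], [-0.978, 0.207, 0.024], [-0.025, 0.0, -1.0]]
wrist_force: [0.5, 0.2, -2.4]
gripper_width: 0.246
gripper_force: 30.0
```

Request:
{"fn": "play_rows", "kwargs": {"commands": "0 0 0 0 0 0;0 0 0 0 0 0;0 0 0 0 0 0;0 0 0 0 0 0;0 0 0 0 0 0;0 0 0 0 0 0", "grip": 60}}

```text
time_s: 9.85
tcp_pos: [0.606, -0.0069, 0.0873]
ee_rot: [[-0.207, -0.978, 0.005], [-0.978, 0.207, 0.024], [-0.024, 0.0, -1.0]]
wrist_force: [-0.6, -0.0, -0.0]
gripper_width: 0.66
gripper_force: 0.0
```

Request:
{"fn": "play_rows", "kwargs": {"commands": "0 0 0.3 0 0 0;0 0 1 0 0 0;0 0 1 0 0 0;0 0 1 -0.16 0.03 0;0 0 1 0 0 0;0 0 0 0 0 0;0 0 0 0 0 0"}}

```text
time_s: 10.55
tcp_pos: [0.6061, -0.0067, 0.2175]
ee_rot: [[-0.208, -0.978, 0.002], [-0.978, 0.208, 0.001], [-0.001, -0.002, -1.0]]
wrist_force: [-0.1, -0.3, -0.7]
gripper_width: 0.693
gripper_force: 0.0
```

Run:
```python
from h import *
s,p,W=cloud("wrist","pics/w3.png")
print(s["time_s"],s["tcp_pos"],np.array(s["ee_rot"]).round(4),s["wrist_force"],s["joints"])
m=(abs(W[...,2]-.117)<.008)&(abs(W[...,0]-.606)<.1)&(abs(W[...,1]+.007)<.12)
q=W[m];print(m.sum(),np.nanmean(q,0),cv2.minAreaRect((q[:,:2]*1000).astype(np.float32)),np.argwhere(m).mean(0))
```

```text
10.55 [ 0.60609689 -0.00670874  0.21748208] [[-0.2076 -0.9782  0.0021]
 [-0.9782  0.2076  0.001 ]
 [-0.0014 -0.0019 -1.    ]] [-0.11125127 -0.32647776 -0.72277968] [ 1.46395985e+01  2.03450070e+01 -2.86770446e+00 -2.55073401e-02
 -6.66568317e+01 -2.66116648e+01]
8023 [ 0.60065783 -0.03081594  0.11457691] ((602.1275634765625, -23.810317993164062), (168.3106689453125, 22.05495262145996), 78.05596923828125) [197.44995638 317.98304873]
```

View pics/w3.png

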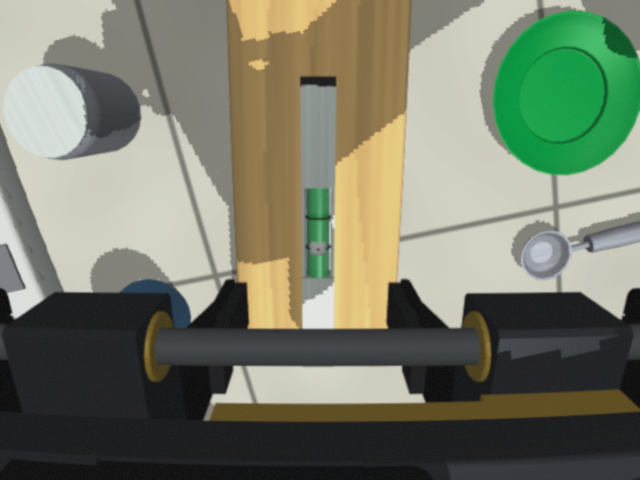

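The level lies square on the shelf, with the bubble (317,248) at the ring nearer +y, so about 10 mm off and a slope of about 0.025 rad. That needs about 1.25 rad clockwise on the knob at (0.566, -0.197).

Request:
{"fn": "play_rows", "kwargs": {"commands": "-0.19 -0.91 0 0 0 0;-0.19 -0.91 0 0 0 0;-0.19 -0.91 0 0 0 0;-0.19 -0.91 0 0 0 0;-0.19 -0.91 0 0 0 0;-0.19 -0.91 0 0 0 0;-0.19 -0.91 0 0 0 0;0 0 0 0 0 0;0 0 -0.8 0 0 0;0 0 -1 0 0 0;0 0 -1 0 0 0;0 0 -0.7 0 0 0;0 0 -0.5 0 0 0;0 0 -0.2 0 0 0;0 0 -0.08 0 0 0;0 0 0 0 0 0;0 0 0 0 0 0"}}

```text
time_s: 12.3
tcp_pos: [0.5667, -0.198, 0.0887]
ee_rot: [[-0.207, -0.978, 0.002], [-0.978, 0.207, -0.0], [-0.0, -0.002, -1.0]]
wrist_force: [-0.4, 0.0, 0.2]
gripper_width: 0.692
gripper_force: 0.0
```

Request:
{"fn": "play_rows", "kwargs": {"commands": "0 0 0 0 0 0;0 0 0 0 0 0;0 0 0 0 0 0;0 0 0 0 0 0;0 0 0 0 0 0;0 0 0 0 0 0", "grip": 30}}

```text
time_s: 12.9
tcp_pos: [0.5648, -0.1978, 0.0876]
ee_rot: [[-0.208, -0.978, -0.003], [-0.978, 0.208, 0.001], [0.0, 0.003, -1.0]]
wrist_force: [-3.8, 1.8, 1.0]
gripper_width: 0.451
gripper_force: 30.0
```

Run:
```python
from station import r
s=r.sense(); print(s["time_s"],s["tcp_pos"],s["joints"],s["wrist_force"],s["moment"],s["gripper_width"]*87)
```

```text
12.9 [ 0.56484853 -0.19779327  0.08757039] [-3.82387836e+00  2.67613262e+01 -1.31985765e+01 -2.83872569e-02
 -5.01961849e+01 -8.15522385e+00] [-3.8167959   1.75129095  0.99144415] [ 0.49586178  1.32811064 -0.05279792] 39.19542664622219
```

Request:
{"fn": "play_rows", "kwargs": {"commands": "-0.06 0 0 0 0 0;0 0 0 0 0 -0.49;0 0 0 0 0 -0.49;0 0 0 0 0 -0.49;0 0 0 0 0 -0.49;0 0 0 0 0 -0.49;0 0 0 0 0 -0.49;0 0 0 0 0 -0.49;0 0 0 0 0 -0.49;0 0 0 0 0 -0.49;0 0 0 0 0 -0.49;0 0 0 0 0 -0.49;0 0 0 0 0 -0.49;0 0 0 0 0 -0.49;0 0 0 0 0 -0.49;0 0 0 0 0 -0.49;0 0 0 0 0 -0.49;0 0 0 0 0 -0.49;0 0 0 0 0 0;0 0 0 0 0 0"}}

```text
time_s: 14.9
tcp_pos: [0.565, -0.1979, 0.088]
ee_rot: [[-0.994, -0.113, 0.002], [-0.113, 0.994, 0.0], [-0.002, -0.0, -1.0]]
wrist_force: [-0.1, 2.1, 1.0]
gripper_width: 0.449
gripper_force: 30.0
```

Run:
```python
from h import *
s,p,W=cloud("top","pics/top2.png")
print(s["time_s"],s["tcp_pos"],s["joints"],s["wrist_force"],s["moment"])
hsv=cv2.cvtColor(p,cv2.COLOR_BGR2HSV); V=W
m=(hsv[...,0]>8)&(hsv[...,0]<25)&(hsv[...,1]>70)&(abs(V[...,2]-.07)<.012)&(abs(V[...,0]-.6)<.12)&(abs(V[...,1]+.06)<.2)
q=V[m]; A=np.c_[q[:,:2]-[.6053,-.0082],np.ones(len(q))]
print(len(q),np.linalg.lstsq(A,q[:,2],rcond=None)[0])
cv2.imwrite("pics/c2.png",cv2.resize(p[180:260,255:425],None,fx=4.7,fy=4.7,interpolation=2))
```

```text
14.9 [ 0.56498614 -0.19792184  0.08800227] [-3.82940257e+00  2.66358771e+01 -1.33516871e+01 -1.29958477e-02
 -4.99124757e+01 -7.96688060e+01] [-0.07311746  2.12776908  0.97516696] [ 0.57397527  0.07091683 -0.12970425]
1952 [ 0.00441564 -0.00131662  0.07421723]
```

View pics/c2.png

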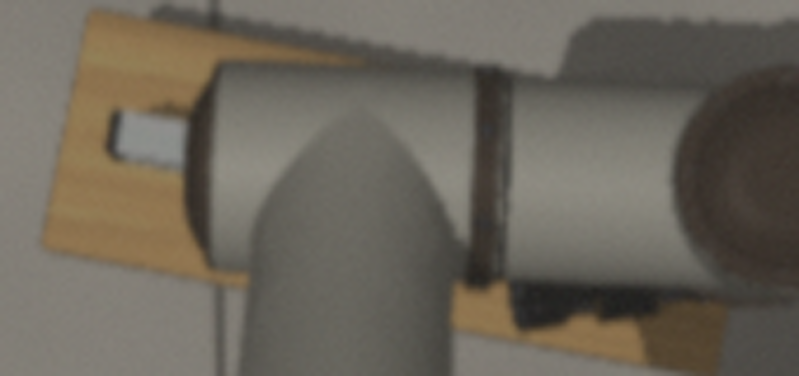

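The shelf slope is now about -0.001 rad by plane fit; the arm hides the bubble in the top view. I'll let go, rise and check the bubble.

Request:
{"fn": "play_rows", "kwargs": {"commands": "0 0 0 0 0 0;0 0 0 0 0 0;0 0 0 0 0 0;0 0 0 0 0 0;0 0 0.5 0 0 0;0 0 1 0 0 0;0 0 1 0 0 0;0 0 1 0 0 0;0 0 0.8 0 0 0", "grip": 60}}

```text
time_s: 15.85
tcp_pos: [0.5647, -0.1982, 0.219]
ee_rot: [[-0.994, -0.112, 0.002], [-0.112, 0.994, -0.001], [-0.002, -0.001, -1.0]]
wrist_force: [0.3, 0.7, 0.0]
gripper_width: 0.689
gripper_force: 0.0
```

Request:
{"fn": "play_rows", "kwargs": {"commands": "0.17 0.78 0 0 0 0.83;0.17 0.78 0 0 0 0.83;0.17 0.78 0 0 0 0.83;0.17 0.78 0 0 0 0.83;0.17 0.78 0 0 0 0.83;0.17 0.78 0 0 0 0.83;0.17 0.78 0 0 0 0.83;0.17 0.78 0 0 0 0.83;0.17 0.78 0 0 0 0.83;0.17 0.78 0 0 0 0.83;0 0 0 0 0 0;0 0 0 0 0 0;0 0 0 0 0 0", "grip": 0}}

```text
time_s: 17.15
tcp_pos: [0.615, 0.0353, 0.2168]
ee_rot: [[-0.213, -0.977, -0.0], [-0.977, 0.213, -0.0], [0.0, 0.0, -1.0]]
wrist_force: [-0.4, 0.1, 0.3]
gripper_width: 0.005
gripper_force: 0.0
```

Run:
```python
from h import *
s,p,W=cloud("wrist","pics/w4.png")
print(s["time_s"],s["tcp_pos"],np.array(s["ee_rot"]).round(4),s["wrist_force"],s["gripper_width"])
m=(abs(W[...,2]-.118)<.008)&(abs(W[...,0]-.606)<.1)&(abs(W[...,1]+.007)<.13)
q=W[m];print(m.sum(),np.nanmean(q,0),np.nanmin(q,0),np.nanmax(q,0),cv2.minAreaRect((q[:,:2]*1000).astype(np.float32)))
hsv=cv2.cvtColor(p,cv2.COLOR_BGR2HSV); V=W
m=(hsv[...,0]>8)&(hsv[...,0]<25)&(hsv[...,1]>70)&(abs(V[...,2]-.074)<.006)&(abs(V[...,0]-.6)<.12)&(abs(V[...,1]+.06)<.2)
q=V[m]; A=np.c_[q[:,:2]-[.6053,-.0082],np.ones(len(q))]
print(len(q),np.linalg.lstsq(A,q[:,2],rcond=None)[0])
cv2.imwrite("pics/c4.png",cv2.resize(p[60:300,230:410],None,fx=2.5,fy=2.5,interpolation=2))
```

```text
17.15 [0.61503065 0.03529695 0.21679118] [[-2.134e-01 -9.770e-01 -4.000e-04]
 [-9.770e-01  2.134e-01 -2.000e-04]
 [ 3.000e-04  3.000e-04 -1.000e+00]] [-0.42350196  0.05134885  0.31605059] 0.005176165571787071
9598 [ 0.60163246 -0.02672068  0.11836926] [ 0.57489498 -0.10769304  0.11002482] [0.63069303 0.08990095 0.12196613] ((605.5187377929688, -7.7108001708984375), (199.72268676757812, 22.225162506103516), 78.12541198730469)
39942 [-0.00028253  0.00040866  0.07430876]
```

View pics/c4.png

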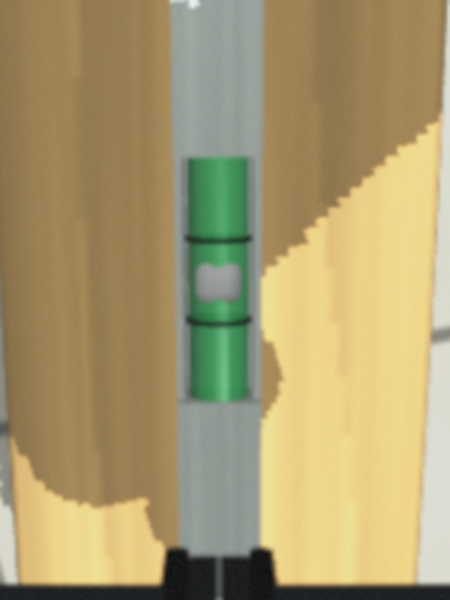

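The bubble is centred: crop y 283 against rings at 240 and 322. The shut fingers are 44 mm off centre along the level, clear of the vial. Now I press gently.

Request:
{"fn": "play_rows", "kwargs": {"commands": "0 0 -0.6 0 0 0;0 0 -1 0 0 0;0 0 -0.8 0 0 0;0 0 -0.4 0 0 0;0 0 -0.16 0 0 0;0 0 0 0 0 0;0 0 -0.1 0 0 0;0 0 0 0 0 0;0 0 -0.05 0 0 0;0 0 -0.05 0 0 0;0 0 0 0 0 0;0 0 0 0 0 0"}}

```text
time_s: 18.4
tcp_pos: [0.6153, 0.036, 0.1221]
ee_rot: [[-0.212, -0.977, 0.0], [-0.977, 0.212, -0.0], [0.0, -0.0, -1.0]]
wrist_force: [0.2, -0.6, 0.3]
gripper_width: 0.002
gripper_force: 0.0
```

Request:
{"fn": "play_rows", "kwargs": {"commands": "0 0 -0.05 0 0 0;0 0 -0.05 0 0 0;0 0 0 0 0 0;0 0 -0.03 0 0 0;0 0 -0.03 0 0 0;0 0 0 0 0 0;0 0 0 0 0 0"}}

```text
time_s: 19.1
tcp_pos: [0.6155, 0.036, 0.1179]
ee_rot: [[-0.212, -0.977, 0.001], [-0.977, 0.212, -0.0], [-0.0, -0.001, -1.0]]
wrist_force: [-0.8, -0.6, 6.0]
gripper_width: 0.006
gripper_force: 2.5
```

Request:
{"fn": "play_rows", "kwargs": {"commands": "0 0 -0.03 0 0 0;0 0 -0.02 0 0 0;0 0 0 0 0 0;0 0 0 0 0 0;0 0 0 0 0 0;0 0 0 0 0 0;0 0 0 0 0 0;0 0 0 0 0 0;0 0 0 0 0 0;0 0 0 0 0 0;0 0 0 0 0 0;0 0 0 0 0 0"}}

```text
time_s: 20.3
tcp_pos: [0.6157, 0.036, 0.1171]
ee_rot: [[-0.211, -0.977, 0.001], [-0.977, 0.211, -0.0], [-0.0, -0.001, -1.0]]
wrist_force: [-2.0, 0.7, 7.7]
gripper_width: 0.005
gripper_force: 3.8
```

Run:
```python
from h import *
s,p,W=cloud("wrist","pics/w5.png"); print(s["time_s"],s["tcp_pos"],s["wrist_force"])
cv2.imwrite("pics/c5.png",cv2.resize(p[0:330,200:440],None,fx=1.8,fy=1.8))
```

```text
20.3 [0.61565313 0.03598536 0.11713329] [-1.98128987  0.66042118  7.70187242]
```

View pics/c5.png

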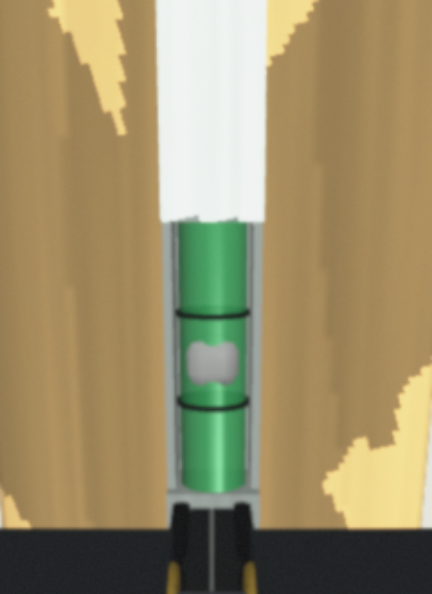

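The bubble is centred under pressure: 362 against rings at 313 and 404. The push is 7.7 N, so I'll nudge it up to about 10 N and hand in.

Request:
{"fn": "play_rows", "kwargs": {"commands": "0 0 -0.04 0 0 0;0 0 0 0 0 0;0 0 0 0 0 0;0 0 0 0 0 0;0 0 0 0 0 0;0 0 0 0 0 0;0 0 0 0 0 0;0 0 0 0 0 0;0 0 0 0 0 0;0 0 0 0 0 0"}}

```text
time_s: 21.35
tcp_pos: [0.6158, 0.036, 0.1165]
ee_rot: [[-0.211, -0.977, 0.002], [-0.977, 0.211, -0.0], [-0.0, -0.002, -1.0]]
wrist_force: [-2.8, 1.1, 9.5]
gripper_width: 0.009
gripper_force: 4.7
```

Run:
```python
from station import r
f=r.sense()["wrist_force"]; print(f)
if 6<f[2]<16: print(r.finish_job())
```

```text
[-2.80656497  1.08631978  9.46042831]
the job is handed in; nothing more can be done
None
```

I handed in the job at about 21 s: the level lies along the shelf, the knob is turned so the bubble is centred, and the fingers hold it down at about 9.5 N; the hand-in gave no verdict.

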